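# Rack the frame pegs nose first

## Robot

A 7-joint arm with a two-finger parallel gripper is mounted at the origin on the work surface. World frame = base frame: x ahead of the robot, y to its left, z up, the work surface at z = 0. Lengths are in m, angles in rad, forces in N, time in s.
With the tool pointing down it reaches from about 0.425 to 0.925 m from the base axis. Payload 6.8 kg.
Tool frame: the origin (TCP) lies at the very end of the fingers, on their centre line; the grasp point (between the pads) lies 19 mm behind it; z points along the fingers, y is the direction in which the jaws open and shut (so a half turn about z gives the same grasp; the last joint's range is limited). The gripper opens to 88 mm and grips with 3 to 60 N. Pads are 20 mm wide; open, the fingers measure 115 mm over their backs; the gripper's body (75 mm by 178 mm) begins 61 mm behind the grasp point.
Start: joints at [-1.329, 0.477, 0.022, 1.555, -0.011, 1.109, -0.083], TCP at [0.231, 0.634, 0.223] pointing down, gripper open.
Joint ranges: [-2.96, 2.96], [-0.34, 2.1], [-1.41, 1.46], [0.24, 2.44], [-1.37, 4.51], [0.17, 1.92], [-2.96, 2.96]. Speed limits (rad/s): [2.39, 2.39, 3.14, 3.14, 3.14, 3.14, 3.14].

## Interface

Orientations are given as a unit quaternion [x, y, z, w].
In Python, from workcell import env gives the robot as it stands.
- The arm moves only by the tool play_rows, never from a script. Its argument "deltas" is one flat list of numbers, 5 for each row, row after row: the opening, from 0 (shut) to 1 (fully open), then the shift along the tool's x, y, z in m, then the turn about the tool's z in rad. A call has 1 to 8 rows; each row is the pose to reach, as a shift and turn from the pose commanded when the call began, along the tool's axes at that moment; what a row does not reach only later rows make up. A row lasts 1/12 s, in which the tool goes at most 41.7 mm and 7.16 degrees, less where a joint would pass 70% of its speed; a pose out of reach is approached as far as the arm can. A call with a gripper value outside its range is refused whole. The fingers move at their own pace and stop on an object; "grip_force" is the grip in N (left out, the last holds). Time passes only in rows, so rows that repeat a pose let the fingers close. It gives the time, the measured TCP pose, the force and the opening at its end, in the units of the state.
- env.get_state(): the state, without advancing time (a new reading comes with each control period).
- env.read_camera(name): name is "side" or "top" or "wrist"; returns the picture (384x512x3 uint8, blue, green, red); there is no depth.
- env.get_calibration(name): a dict with "mtx" (3x3 intrinsics, pixels), "origin" and "attitude" of the camera in the world; the wrist camera has in their place "tool_from_camera" (4x4, takes a point from camera to tool coordinates, whose origin is the TCP and whose axes are the flange's). Camera axes: x right, y up, looking along -z (the intrinsics and any distortion apply to the point x, -y, -z); pixel columns grow to the right and rows downward; lengths in m; the calibration is good to about 2 mm. A picture is of the moment at which its call begins: read the wrist's pose just before it. get_calibration takes no time and is no camera call.
- env.close_job(): hands the job in, once; it reports no verdict.
The state is a dict: "time_s": time; "joint_pos": joint angles; "dq": joint speeds; "joint_torque": joint torques, N m; "tool_pos": TCP position; "orientation": TCP orientation; "force": force on the tool from outside, world axes, zero at the start; "moment": the same for the moment, N m; "opening": finger opening in m.
Only numpy, scipy, OpenCV 4.12 (cv2) and the standard library are available. Lean on these libraries where they do the work, as an engineer would, in place of code of your own. Each camera call takes 0.05 s, during which the arm holds its last target.

## Task

The locking pegs of the cloth-stretching frame go back into the peg rack all alike, lying in the notches with the bevelled nose pushed fully home in its bore and the square butt out, as the peg already racked lies. Rack the two loose pegs in the free places: feel in the bore which end you have, as a bevelled nose goes in and a square end stops at the face of the board, and turn the peg end for end if it is the wrong one. Leave the print block, the bristle brush and the dye jar where they are, and let go of the pegs.

Things in the scene. Friction and masses are not known exactly. Their poses are not given: they have to be found in the camera images.
- rack: Wooden rack fixed on the bench, 165 x 250 mm. Origin on the bench, z up; x points from the open side to an upright bored board (22 mm thick, top 96 mm above the bench, near face at x = +70 mm). Three places at y = +80, 0, -80 mm: each a round bore through the board and, in line with it, one notch in each of two cradle bars (14 mm thick, centred at x = +46 and -38 mm).
- bore_1 (a point): Centre of the first bore's mouth, 26 mm across, in the board's near face, 60 mm above the bench (rack y = +80); axes as the rack's, x into the bore. A bevelled end slid along x enters 9 mm until its cone seats on the rim: the peg's middle is then 56 mm from the face. A square end stops at the face: middle 65 mm from it. A 5 N push is enough.
- bore_2 (a point): The same for the middle bore (rack y = 0). Notches: flat bottom 16 mm wide, 44 mm above the bench, 45 degree sides, lands 56 mm above the bench; a peg laid on a flat in both notches is in line with the bore and slides along x. For the fingers there is 70 mm clear between the bars, down to the base board 12 mm above the bench.
- bore_3 (a point): The same for the third bore (rack y = -80 mm). Peg 3 already lies in this place.
- peg_1: Loose eight-sided oak peg, 130 mm long, 32 mm across flats, 85 g, lying on a flat, two side flats upright. One end is bevelled (14 mm long cone, 32 to 16 mm diameter), the other sawn square. Origin on its axis at mid-length, 16 mm above the bench; x along its length, but x does not tell which end is bevelled: that differs between pegs and starts.
- peg_2: Loose eight-sided oak peg, 130 mm long, 32 mm across flats, 85 g, lying on a flat, two side flats upright. One end is bevelled (14 mm long cone, 32 to 16 mm diameter), the other sawn square. Origin on its axis at mid-length, 16 mm above the bench; x along its length, but x does not tell which end is bevelled: that differs between pegs and starts.
- peg_3: A third peg of the same kind, already racked rightly in the place of bore_3: nose home in the bore, square butt out. Loose, same size and origin.
- print_block: Bystander: dark wooden print block lying on the bench, 110 x 160 x 34 mm with a bar handle on top (64 mm high in all). Origin under its middle.
- bristle_brush: Bystander: bristle brush lying bristles down, 64 x 180 x 44 mm. Origin under its middle.
- dye_jar: Bystander: white closed jar, 72 mm across and 65 mm high, standing. Origin under its middle.
Mind the look-alikes: they are no part of the job. What is shaped like the peg_1 but orange is not meant. What is shaped like the peg_2 but purple is not meant.

How it is judged:
At the end, for the whole second after the job is handed in: All three pegs lie at rest in the rack's notches, one to a place, in line with the bore (within 4.5 degrees; middle within 6 mm sideways and 5 mm in height), nose home: middle 50 to 60.5 mm from the board's near face (fully home 56 mm; a square end stops at 65 mm) (((x of peg_1 in the frame of bore_1 between -0.0605 and -0.05 m and y of peg_1 in the frame of bore_1 between -0.006 and 0.006 m and z of peg_1 in the frame of bore_1 between -0.005 and 0.005 m and angle between the x axis of peg_1 and the x axis of bore_1, either way round below 0.08 rad) or (x of peg_1 in the frame of bore_2 between -0.0605 and -0.05 m and y of peg_1 in the frame of bore_2 between -0.006 and 0.006 m and z of peg_1 in the frame of bore_2 between -0.005 and 0.005 m and angle between the x axis of peg_1 and the x axis of bore_2, either way round below 0.08 rad) or (x of peg_1 in the frame of bore_3 between -0.0605 and -0.05 m and y of peg_1 in the frame of bore_3 between -0.006 and 0.006 m and z of peg_1 in the frame of bore_3 between -0.005 and 0.005 m and angle between the x axis of peg_1 and the x axis of bore_3, either way round below 0.08 rad)) and ((x of peg_2 in the frame of bore_1 between -0.0605 and -0.05 m and y of peg_2 in the frame of bore_1 between -0.006 and 0.006 m and z of peg_2 in the frame of bore_1 between -0.005 and 0.005 m and angle between the x axis of peg_2 and the x axis of bore_1, either way round below 0.08 rad) or (x of peg_2 in the frame of bore_2 between -0.0605 and -0.05 m and y of peg_2 in the frame of bore_2 between -0.006 and 0.006 m and z of peg_2 in the frame of bore_2 between -0.005 and 0.005 m and angle between the x axis of peg_2 and the x axis of bore_2, either way round below 0.08 rad) or (x of peg_2 in the frame of bore_3 between -0.0605 and -0.05 m and y of peg_2 in the frame of bore_3 between -0.006 and 0.006 m and z of peg_2 in the frame of bore_3 between -0.005 and 0.005 m and angle between the x axis of peg_2 and the x axis of bore_3, either way round below 0.08 rad)) and ((x of peg_3 in the frame of bore_1 between -0.0605 and -0.05 m and y of peg_3 in the frame of bore_1 between -0.006 and 0.006 m and z of peg_3 in the frame of bore_1 between -0.005 and 0.005 m and angle between the x axis of peg_3 and the x axis of bore_1, either way round below 0.08 rad) or (x of peg_3 in the frame of bore_2 between -0.0605 and -0.05 m and y of peg_3 in the frame of bore_2 between -0.006 and 0.006 m and z of peg_3 in the frame of bore_2 between -0.005 and 0.005 m and angle between the x axis of peg_3 and the x axis of bore_2, either way round below 0.08 rad) or (x of peg_3 in the frame of bore_3 between -0.0605 and -0.05 m and y of peg_3 in the frame of bore_3 between -0.006 and 0.006 m and z of peg_3 in the frame of bore_3 between -0.005 and 0.005 m and angle between the x axis of peg_3 and the x axis of bore_3, either way round below 0.08 rad)) and linear speed of each of peg_1, peg_2, peg_3 below 0.02 m/s); the robot touches nothing.
It fails at once if the print block is pushed aside (30 mm) or tipped (distance of print_block from where it was at the start of the episode above 0.03 m or angle between print_block's own z axis and vertical above 0.3 rad).
It fails at once if the bristle brush is pushed aside (30 mm) or tipped (distance of bristle_brush from where it was at the start of the episode above 0.03 m or angle between bristle_brush's own z axis and vertical above 0.3 rad).
It fails at once if the dye jar is pushed aside (30 mm) or tipped (distance of dye_jar from where it was at the start of the episode above 0.03 m or angle between dye_jar's own z axis and vertical above 0.3 rad).
It also fails if it takes over 72 s, if anything falls off the work surface, if the arm or the gripper's body presses on something with over 40 N, if the wrist force passes 120 N, or if a joint passes its speed limit or range.

## Working session

There is one attempt and no reset: what is moved stays moved. The work goes in short steps, Python scripts to look and compute and a tool call to move; the robot and the scene stay as the last step left them, time stands still between calls to the robot, and variables do not carry over. Pictures are saved under pics/ and viewed, and the job is handed in when it is done.

Besides the shell and the picture viewer there is one more tool, called after "Emit:" as name(argument=value, ...) on one line, values as JSON. play_rows: Moves the arm, as the interface text tells. Its arguments: {"type":"object","properties":{"deltas":{"type":"array","items":{"type":"number"}},"grip_force":{"type":"number"}},"required":["deltas"]}

```bash
mkdir -p pics; ls; python3 - <<'E'
from workcell import env
import cv2
print(env.get_state())
for n in ["side","top","wrist"]:
    print(n,env.get_calibration(n))
for n in ["side","top","wrist"]:
    cv2.imwrite(f"pics/{n}0.png",env.read_camera(n))
E
```

```text
pics
{'time_s': 0.0, 'joint_pos': array([-1.32911232,  0.47778626,  0.02233274,  1.55645451, -0.01154383,
        1.10929045, -0.08308348]), 'dq': array([-0.00033152, -0.00243664, -0.00111584,  0.00198321,  0.00053314,
        0.00170963, -0.00040339]), 'joint_torque': array([-1.02984395e-03, -5.82834578e+01,  1.53473161e+00, -2.72606063e+01,
       -5.42629010e-02,  1.67720678e-02,  1.30744265e-04]), 'tool_pos': array([0.23110941, 0.63355627, 0.22168957]), 'orientation': array([ 1.73989529e-01,  9.84747086e-01, -8.98706263e-04, -1.12124328e-04]), 'force': array([ 0.46333172,  0.25532393, -0.08726339]), 'moment': array([ 0.01513959, -0.03006879, -0.04048117]), 'opening': 0.0877238241629248}
side {'mtx': array([[449.98759666,   0.        , 257.01935349],
       [  0.        , 449.98759666, 197.21037591],
       [  0.        ,   0.        ,   1.        ]]), 'origin': array([ 0.05783523, -0.65349237,  0.94281497]), 'attitude': array([ 0.36179842, -0.1135927 , -0.29557908,  0.87683043])}
top {'mtx': array([[392.00670744,   0.        , 258.10090479],
       [  0.        , 392.00670744, 187.72979963],
       [  0.        ,   0.        ,   1.        ]]), 'origin': array([0.35560485, 0.04726944, 1.28303012]), 'attitude': array([ 0.05450588, -0.06227544, -0.70133381,  0.70801255])}
wrist {'mtx': array([[337.49241438,   0.        , 256.02609574],
       [  0.        , 337.49241438, 197.57040275],
       [  0.        ,   0.        ,   1.        ]]), 'tool_from_camera': array([[-1.70570349e-03,  9.56009393e-01,  2.93331096e-01,
         8.20619561e-02],
       [ 9.99998533e-01,  1.58407423e-03,  6.52202036e-04,
        -7.21666620e-04],
       [ 1.58853042e-04,  2.93331778e-01, -9.56010692e-01,
        -1.61734747e-01],
       [ 0.00000000e+00,  0.00000000e+00,  0.00000000e+00,
         1.00000000e+00]])}
```

View pics/side0.png

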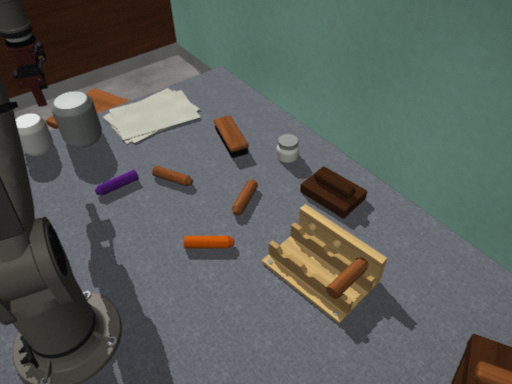

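View pics/top0.png

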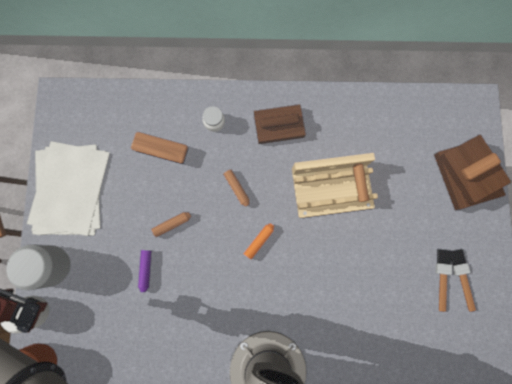

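View pics/wrist0.png

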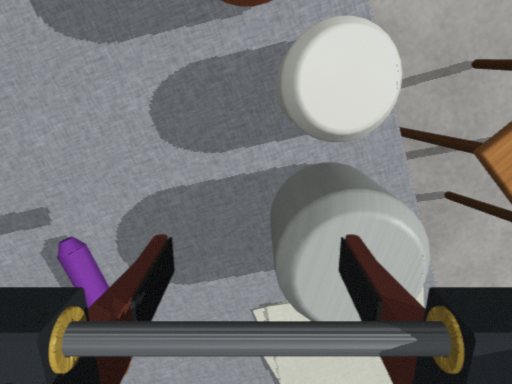

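The pegs are brown: in the top view at about (171,224) and (237,187), with the rack at (335,185). Next I'll zoom in and measure.

```bash
cat > h.py <<'E'
import numpy as np, cv2
from scipy.spatial.transform import Rotation as R
from workcell import env
def cam(n,st=None):
    c=env.get_calibration(n)
    if n!="wrist": return c["mtx"],R.from_quat(c["attitude"]).as_matrix(),np.array(c["origin"])
    st=st or env.get_state(); T=np.eye(4);T[:3,:3]=R.from_quat(st["orientation"]).as_matrix();T[:3,3]=st["tool_pos"]
    M=T@c["tool_from_camera"]; return c["mtx"],M[:3,:3],M[:3,3]
def ray(C,uv):
    K,A,o=C; p=np.linalg.inv(K)@[uv[0],uv[1],1.]; d=A@[p[0],-p[1],-p[2]]; return o,d/np.linalg.norm(d)
def onz(C,uv,z):
    o,d=ray(C,uv); return o+d*(z-o[2])/d[2]
def proj(C,P):
    K,A,o=C; q=A.T@(np.asarray(P,float)-o); q=K@[q[0],-q[1],-q[2]]; return q[:2]/q[2]
def tri(C1,u1,C2,u2):
    o1,d1=ray(C1,u1);o2,d2=ray(C2,u2)
    t=np.linalg.lstsq(np.c_[d1,-d2],o2-o1,rcond=None)[0]
    a,b=o1+d1*t[0],o2+d2*t[1]; return (a+b)/2,np.linalg.norm(a-b)
E
python3 - <<'E'
from h import *
t=cv2.imread("pics/top0.png"); s=cv2.imread("pics/side0.png")
def crop(im,x0,y0,x1,y1,k): return cv2.resize(im[y0:y1,x0:x1],None,fx=k,fy=k,interpolation=cv2.INTER_CUBIC)
cv2.imwrite("pics/t1.png",crop(t,280,140,390,230,7))
cv2.imwrite("pics/s1.png",crop(s,140,150,270,230,6))
cv2.imwrite("pics/s2.png",crop(s,255,200,390,320,5))
for n,im in(("top",t),("side",s)):
    hsv=cv2.cvtColor(im,cv2.COLOR_BGR2HSV)
    m=cv2.inRange(hsv,(3,110,50),(14,215,255))
    nn,l,st,ce=cv2.connectedComponentsWithStats(m)
    for i in range(1,nn):
        if st[i,4]>60:
            c=max(cv2.findContours((l==i).astype('uint8'),0,2)[0],key=cv2.contourArea)
            r=cv2.minAreaRect(c); p=onz(cam(n),r[0],0.02)
            print(n,st[i,4],np.round(ce[i],1),np.round(r[0],1),np.round(r[1],1),round(r[2],1),p.round(3))
E
```

```text
top 706 [160.  147.7] [158.8 147.3] [50.9 16.9] 15.5 [0.699 0.365 0.02 ]
top 2029 [478.9 172.1] [479.4 170.8] [62.6 44.7] 63.4 [ 0.631 -0.698  0.02 ]
top 312 [360.4 182.5] [360.4 182.5] [36.6  9. ] 79.5 [ 0.587 -0.301  0.02 ]
top 193 [235.9 187.4] [236.4 188.1] [37.1  6.3] 60.3 [0.564 0.105 0.02 ]
top 164 [458.8 195. ] [459.4 192.2] [29.1 11.4] 71.6 [ 0.558 -0.626  0.02 ]
top 216 [169.9 223.6] [170.3 223.6] [ 6.7 37.6] 63.4 [0.447 0.315 0.02 ]
top 364 [258.9 240.7] [259.3 240.2] [ 9.4 40. ] 37.9 [0.396 0.029 0.02 ]
top 204 [442.5 292.7] [442.5 292.5] [35.  5.] 90.0 [ 0.239 -0.548  0.02 ]
top 208 [467.2 292.9] [467.1 292.7] [36.4  5.8] 74.7 [ 0.238 -0.626  0.02 ]
top 93 [  3.3 310.6] [  4.5 309. ] [ 9. 22.] 0.0 [0.179 0.813 0.02 ]
top 434 [ 40.2 353.1] [ 38.3 352.7] [37.  16.8] 6.7 [0.052 0.697 0.02 ]
side 519 [104.2  99.6] [106.8  96. ] [24.  36.8] 69.1 [0.468 0.849 0.02 ]
side 90 [ 51.6 121.8] [ 51.6 122.7] [12.5  8.5] 63.4 [0.246 0.81  0.02 ]
side 671 [230.3 133.3] [230.1 133.5] [40.7 18.5] 58.0 [0.702 0.376 0.02 ]
side 391 [171.6 175.6] [172.  175.7] [40.8 10.1] 18.4 [0.444 0.313 0.02 ]
side 969 [332.4 186.9] [333.4 187.4] [58.9 28.4] 31.3 [ 0.794 -0.023  0.02 ]
side 410 [244.2 196.9] [244.2 197.1] [11.5 39.4] 30.3 [0.564 0.104 0.02 ]
side 717 [346.7 277.5] [346.8 277.3] [15.6 50.2] 45.0 [ 0.601 -0.272  0.02 ]
side 1877 [488.8 362. ] [488.5 358.5] [49. 45.] 90.0 [ 0.692 -0.6    0.02 ]
side 136 [459.6 373.1] [459.3 369.5] [ 7.4 28.3] 8.5 [ 0.624 -0.577  0.02 ]
```

View pics/t1.png

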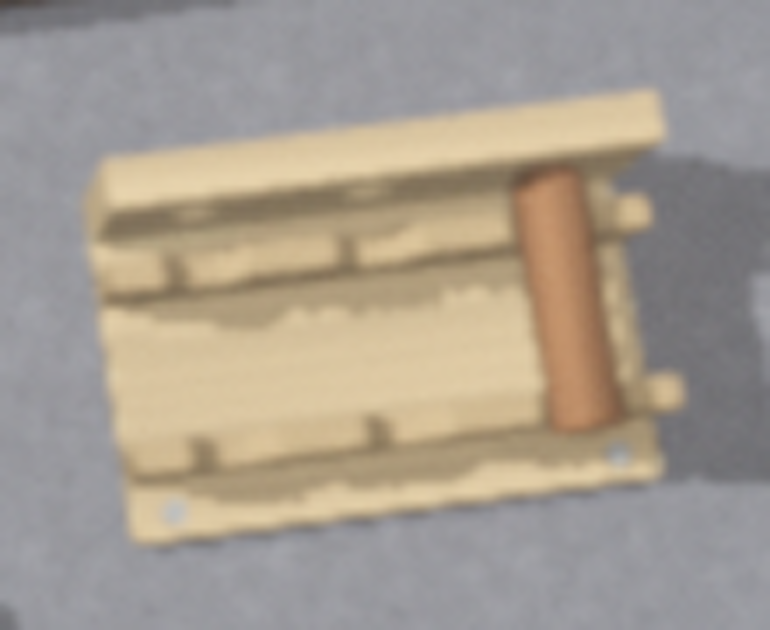

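View pics/s1.png

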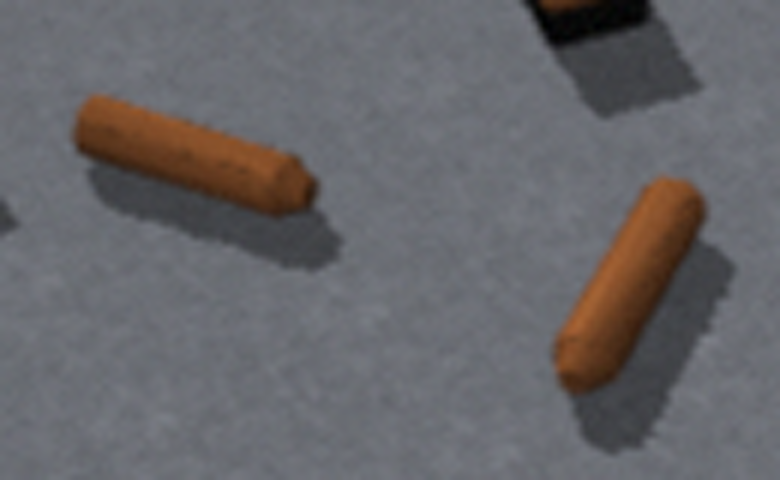

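View pics/s2.png

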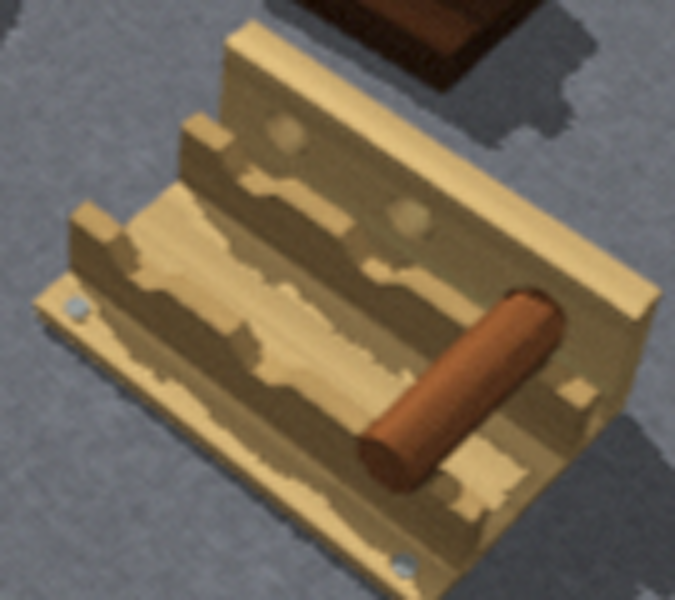

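Both pegs' noses look visible in the side view: (193,181) for the left peg, (236,211) for the right. I'll take a wrist view from above to confirm.

Emit:
play_rows(deltas=[1,-0.02,-0.016,-0.03,0,1,-0.05,-0.04,-0.04,0,1,-0.08,-0.065,-0.04,0,1,-0.11,-0.09,-0.04,0,1,-0.14,-0.115,-0.04,0,1,-0.17,-0.14,-0.04,0,1,-0.2,-0.168,-0.04,0,1,-0.23,-0.194,-0.04,0])

```text
time_s: 0.82
tool_pos: [0.3814, 0.3709, 0.2625]
orientation: [0.174, 0.985, -0.0, -0.0]
force: [1.4, -0.7, 0.4]
opening: 0.088
```

Emit:
play_rows(deltas=[1,-0.03,-0.026,0,0,1,-0.06,-0.05,0,0,1,-0.09,-0.075,0,0,1,-0.12,-0.1,0,0,1,-0.15,-0.13,0,0,1,-0.15,-0.13,0,0])

```text
time_s: 1.32
tool_pos: [0.4805, 0.1907, 0.2628]
orientation: [0.18, 0.984, -0.001, 0.001]
force: [-1.0, -0.9, 0.3]
opening: 0.0883
```

```bash
python3 - <<'E'
from h import *
st=env.get_state(); im=env.read_camera("wrist"); cv2.imwrite("pics/w1.png",im)
import pickle; pickle.dump(st,open("w1.pkl","wb"))
print(st["time_s"],st["tool_pos"],st["orientation"],st["joint_pos"])
E
```

```text
1.3167 [0.48050506 0.19074688 0.26284394] [ 0.17965796  0.98372765 -0.00138569  0.0010083 ] [-0.73096514  0.17420797  0.26320723  1.89591778 -0.04732148  1.0778984
  0.76036215]
```

View pics/w1.png

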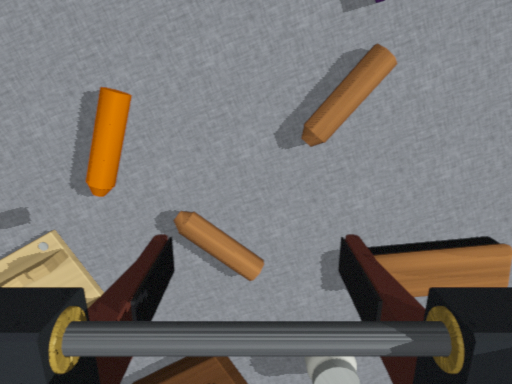

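The noses are clear in the wrist view: left peg at (315,140), right peg at (183,217).

```bash
cat > pegs.py <<'E'
from h import *
import pickle,sys
def find(im,C,z=0.016,box=None,lo=(5,100,60),hi=(14,215,255),amin=500):
    hsv=cv2.cvtColor(im,cv2.COLOR_BGR2HSV); m=cv2.inRange(hsv,lo,hi)
    m=cv2.morphologyEx(m,cv2.MORPH_OPEN,np.ones((3,3)))
    n,l,st,ce=cv2.connectedComponentsWithStats(m)
    out=[]
    for i in range(1,n):
        if st[i,4]<amin: continue
        if st[i,1]+st[i,3]>285 or st[i,1]<2: continue
        c=max(cv2.findContours((l==i).astype('uint8'),0,2)[0],key=cv2.contourArea)
        P=np.array([onz(C,p,z)[:2] for p in c[:,0,:]]).astype(np.float32)*1000
        (cx,cy),(w,h),a=cv2.minAreaRect(P)
        if w<h: a+=90; w,h=h,w
        print("px",ce[i].round(0),"centre mm",round(cx,1),round(cy,1),"LxW",round(w,1),round(h,1),"yaw",round(a%180,1))
E
python3 - <<'E'
from pegs import *
st=pickle.load(open("w1.pkl","rb")); find(cv2.imread("pics/w1.png"),cam("wrist",st))
find(cv2.imread("pics/w1.png"),cam("wrist",st),lo=(5,100,30),hi=(18,235,255))
E
```

```text
px [348.  95.] centre mm 445.0 313.6 LxW 133.6 33.2 yaw 118.4
px [218. 244.] centre mm 564.9 104.6 LxW 134.8 36.3 yaw 31.6
```

Emit:
play_rows(deltas=[1,0.019,0.026,0.03,0.12,1,0.038,0.051,0.06,0.24,1,0.057,0.077,0.09,0.36,1,0.077,0.1025,0.12,0.48,1,0.077,0.1025,0.14,0.6,1,0.077,0.1025,0.16,0.714,1,0.077,0.1025,0.16,0.714,1,0.077,0.1025,0.16,0.714])

```text
time_s: 2.03
tool_pos: [0.4389, 0.3224, 0.1019]
orientation: [0.505, 0.863, -0.001, -0.0]
force: [0.4, -0.4, -0.0]
opening: 0.0879
```

```bash
cat > go.py <<'E'
from h import *
import sys
# args: x y z(mm) yaw(deg) -> tool deltas
def go(x,y,z,yaw):
    st=env.get_state(); A=R.from_quat(st["orientation"]).as_matrix(); p=st["tool_pos"]
    cy=np.degrees(np.arctan2(A[1,0],A[0,0]))
    d=A.T@(np.array([x,y,z])/1000-p); t=(cy-yaw+180)%360-180
    print("t",st["time_s"],"pos",(p*1000).round(1),"yaw",cy.round(2),"tilt",np.degrees(np.arccos(-A[2,2])).round(2),"j7",st["joint_pos"][6].round(2),"op",round(st["opening"],4),"F",st["force"].round(1))
    print("delta",d.round(4),"turn rad",np.radians(t).round(4))
if __name__=="__main__": go(*map(float,sys.argv[1:5]))
E
python3 go.py 445 314 5 118.4; python3 - <<'E'
from pegs import *
st=env.get_state(); im=env.read_camera("wrist"); cv2.imwrite("pics/w2.png",im); find(im,cam("wrist",st))
E
```

```text
t 2.0333 pos [438.9 322.4 101.9] yaw 119.32 tilt 0.16 j7 -0.08 op 0.0879 F [ 0.4 -0.4 -0. ]
delta [-0.0103  0.0015  0.0969] turn rad 0.016
```

View pics/w2.png

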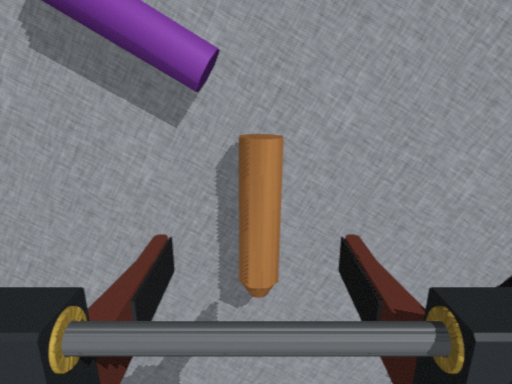

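```bash
sed -i 's/>285/>300/' pegs.py; python3 - <<'E'
from pegs import *
im=cv2.imread("pics/w2.png"); find(im,cam("wrist"))
C=cam("wrist")
for z,p in((.028,(261,136)),(.016,(259,296)),(.016,(261,142))): print(onz(C,p,z)*1000)
E
```

```text
[415.68788809 370.09063646  28.        ]
[481.01869089 251.11270535  16.        ]
[418.67033436 365.13365697  16.        ]
```

```bash
python3 go.py 447 312 5 118.6
```

```text
t 2.0833 pos [440.  322.6 103.2] yaw 119.27 tilt 0.01 j7 -0.08 op 0.0877 F [ 0.1  0.3 -0.2]
delta [-0.0126  0.0009  0.0982] turn rad 0.0117
```

Emit:
play_rows(deltas=[1,0,0,0,0,1,0,0,0,0])

```text
time_s: 2.25
tool_pos: [0.4411, 0.3226, 0.1043]
orientation: [0.507, 0.862, 0.001, 0.0]
force: [-0.6, 0.1, 0.4]
opening: 0.0876
```

```bash
python3 go.py 447 312 5 118.6
```

```text
t 2.25 pos [441.1 322.6 104.3] yaw 119.1 tilt 0.17 j7 -0.08 op 0.0876 F [-0.6  0.1  0.4]
delta [-0.0122 -0.0003  0.0993] turn rad 0.0087
```

Emit:
play_rows(deltas=[1,-0.004,0,0.03,0.009,1,-0.008,0,0.06,0.009,1,-0.012,0,0.085,0.009,1,-0.012,0,0.095,0.009,1,-0.012,0,0.099,0.009,1,-0.012,0,0.099,0.009,1,-0.012,0,0.099,0.009])

```text
time_s: 2.83
tool_pos: [0.4467, 0.3126, 0.005]
orientation: [0.511, 0.86, 0.001, 0.0]
force: [-0.0, 0.4, 0.5]
opening: 0.0877
```

```bash
python3 go.py 447 312 5 118.6
```

```text
t 2.8333 pos [446.7 312.6   5. ] yaw 118.55 tilt 0.12 j7 -0.01 op 0.0877 F [-0.   0.4  0.5]
delta [-0.0007 -0.     -0.    ] turn rad -0.0009
```

Emit:
play_rows(deltas=[0.2,0,0,0,0,0.2,0,0,0,0,0.2,0,0,0,0,0.2,0,0,0,0,0.2,0,0,0,0,0.2,0,0,0,0,0.2,0,0,0,0,0.2,0,0,0,0], grip_force=25)

```text
time_s: 3.5
tool_pos: [0.4459, 0.3117, 0.0036]
orientation: [0.511, 0.86, -0.0, -0.0]
force: [0.1, -0.2, 0.2]
opening: 0.0377
```

```bash
python3 go.py 447 312 5 118.6
```

```text
t 3.5 pos [445.9 311.7   3.6] yaw 118.53 tilt 0.0 j7 -0.01 op 0.0377 F [ 0.1 -0.2  0.2]
delta [-0.0003  0.0011 -0.0014] turn rad -0.0013
```

Emit:
play_rows(deltas=[0.0,0,0,0,0,0.0,0,0,0,0,0.0,0,0,0,0], grip_force=25)

```text
time_s: 3.75
tool_pos: [0.4459, 0.3117, 0.0036]
orientation: [0.511, 0.86, 0.0, 0.0]
force: [-0.5, 0.7, 0.3]
opening: 0.0319
```

Emit:
play_rows(deltas=[0.0,0,0,-0.03,0,0,0,0,-0.07,0,0,0,0,-0.11,0,0,0,0,-0.15,0,0,0,0,-0.18,0,0,0,0,-0.2,0,0,0,0,-0.2,0])

```text
time_s: 4.33
tool_pos: [0.448, 0.3132, 0.2082]
orientation: [0.511, 0.859, 0.004, 0.001]
force: [0.9, 0.4, -0.2]
opening: 0.0316
```

```bash
python3 - <<'E'
from h import *
ct,cs=cam("top"),cam("side")
T=lambda x,y:((x+.5)/7-.5+280,(y+.5)/7-.5+140)
S=lambda x,y:((x+.5)/5-.5+255,(y+.5)/5-.5+200)
pts={"FL":((103,157),(252,20),.096),"FR":((660,91),(661,292),.096),"NR":((664,141),(643,318),.096),"NL":((101,213),(228,42),.096),"bNL":((137,545),(35,303),.006),"screwL":((174,513),(78,307),.012),"screwR":((619,453),(403,567),.012)}
for k,(a,b,z) in pts.items():
    print(k,onz(ct,T(*a),z).round(4)*1000,onz(cs,S(*b),z).round(4)*1000,(tri(ct,T(*a),cs,S(*b))[0]*1000).round(1))
E
python3 go.py 500 0 200 170
```

```text
FL [636.  -76.7  96. ] [633.5 -74.1  96. ] [634.1 -75.7  97.6]
FR [ 669.  -326.1   96. ] [ 668.1 -321.6   96. ] [ 666.6 -323.8  100.3]
NR [ 646.1 -327.    96. ] [ 650.3 -326.6   96. ] [ 646.8 -327.1   98.7]
NL [610.6 -75.7  96. ] [613.4 -78.4  96. ] [612.6 -76.8  94.5]
bNL [ 471.8 -100.8    6. ] [474.  -96.2   6. ] [ 471.2 -100.    12.4]
screwL [ 486.4 -117.4   12. ] [ 487.2 -115.1   12. ] [ 485.9 -117.    15.1]
screwR [ 516.6 -326.3   12. ] [ 514.9 -323.    12. ] [ 514.9 -324.6   15. ]
t 4.3333 pos [448.  313.2 208.2] yaw 118.51 tilt 0.46 j7 -0.12 op 0.0316 F [ 0.9  0.4 -0.2]
delta [-0.3    -0.1038  0.0067] turn rad -0.8987
```

Emit:
play_rows(deltas=[0,-0.033,-0.012,-0.01,-0.09,0,-0.066,-0.024,-0.02,-0.18,0,-0.099,-0.036,-0.03,-0.27,0,-0.132,-0.047,-0.03,-0.36,0,-0.165,-0.059,-0.03,-0.45,0,-0.198,-0.071,-0.03,-0.54,0,-0.231,-0.082,-0.03,-0.63,0,-0.264,-0.094,-0.03,-0.72])

```text
time_s: 5.0
tool_pos: [0.4886, 0.0332, 0.2325]
orientation: [0.173, 0.985, -0.0, -0.001]
force: [1.3, 0.1, -0.8]
opening: 0.032
```

```bash
python3 go.py 510 -170 240 187.8
```

```text
t 5.0 pos [488.6  33.2 232.5] yaw 160.05 tilt 0.1 j7 1.11 op 0.032 F [ 1.3  0.1 -0.8]
delta [-0.0894 -0.1837 -0.0075] turn rad -0.4843
```

Emit:
play_rows(deltas=[0,-0.015,-0.031,-0.007,-0.08,0,-0.03,-0.061,-0.007,-0.16,0,-0.045,-0.092,-0.007,-0.24,0,-0.06,-0.123,-0.007,-0.32,0,-0.075,-0.153,-0.007,-0.4,0,-0.089,-0.183,-0.007,-0.484,0,-0.089,-0.183,-0.007,-0.484,0,-0.089,-0.183,-0.007,-0.484])

```text
time_s: 5.67
tool_pos: [0.5086, -0.1697, 0.2394]
orientation: [-0.063, 0.998, -0.0, -0.001]
force: [0.0, 0.4, -1.5]
opening: 0.0316
```

```bash
python3 go.py 510 -170 240 187.8;  python3 - <<'E'
from pegs import *
st=env.get_state(); im=env.read_camera("wrist"); cv2.imwrite("pics/w3.png",im); pickle.dump(st,open("w3.pkl","wb"))
E
```

```text
t 5.6667 pos [ 508.6 -169.7  239.4] yaw -172.77 tilt 0.13 j7 2.03 op 0.0316 F [ 0.   0.4 -1.5]
delta [-0.0014 -0.0005 -0.0006] turn rad -0.01
```

View pics/w3.png

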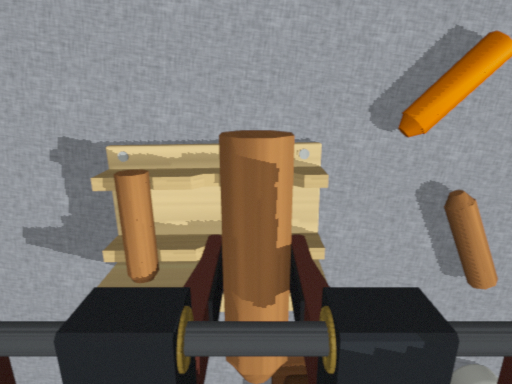

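```bash
python3 - <<'E'
from h import *
im=cv2.imread("pics/w3.png"); cv2.imwrite("pics/w3c.png",cv2.resize(im[130:300,85:335],None,fx=3.2,fy=3.2,interpolation=cv2.INTER_CUBIC))
E
```

```text
(no output)
```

View pics/w3c.png

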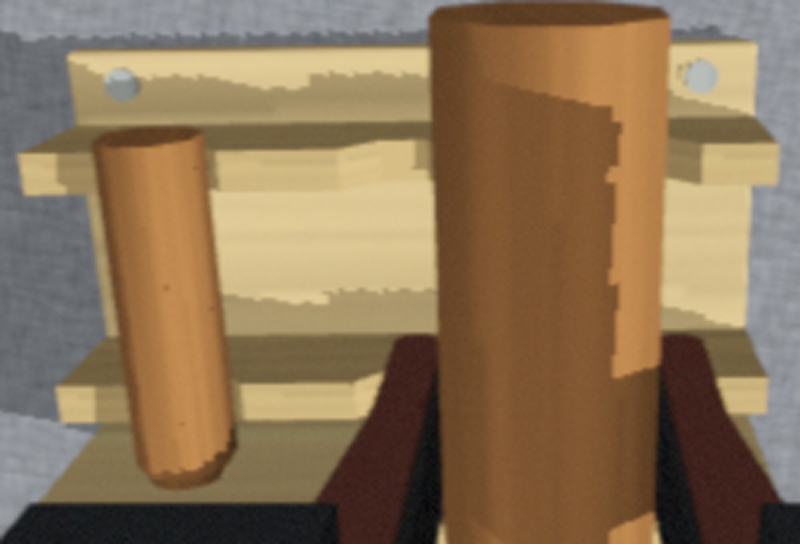

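```bash
python3 - <<'E'
from h import *
import pickle
C=cam("wrist",pickle.load(open("w3.pkl","rb")))
W=lambda x,y:((x+.5)/3.2-.5+85,(y+.5)/3.2-.5+130)
P=lambda a,z:onz(C,W(*a),z)*1000
for nm,a,b,z,rx in (("base",(68,53),(757,42),.012,-73),("bar-45",(22,153),(778,143),.056,-45),("bar39",(58,386),(768,376),.056,39),("screws",(123,85),(701,76),.012,0)):
    p,q=P(a,z),P(b,z); d=q-p; yaw=np.degrees(np.arctan2(-d[0],d[1])); m=(p+q)/2; y=np.radians(7.8)
    print(nm,p.round(1),q.round(1),"len",np.linalg.norm(d).round(1),"yaw",yaw.round(2),"mid",m.round(1),"origin est",(m[:2]-rx*np.array([np.cos(y),np.sin(y)])).round(1))
# peg3 butt centre z .06
for a in((150,135),(183,470)): print(P(a,.06).round(1))
E
```

```text
base [ 505.  -344.8   12. ] [470.3 -99.3  12. ] len 247.9 yaw 8.04 mid [ 487.7 -222.    12. ] origin est [ 560.  -212.1]
bar-45 [ 531.2 -341.3   56. ] [497.  -95.7  56. ] len 248.0 yaw 7.91 mid [ 514.1 -218.5   56. ] origin est [ 558.7 -212.4]
bar39 [ 614.4 -330.2   56. ] [579.6 -83.7  56. ] len 248.9 yaw 8.02 mid [ 597.  -206.9   56. ] origin est [ 558.4 -212.2]
screws [ 514.2 -325.    12. ] [ 484.9 -117.2   12. ] len 209.8 yaw 8.03 mid [ 499.6 -221.1   12. ] origin est [ 499.6 -221.1]
[ 518.8 -298.3   60. ]
[ 639.8 -284.5   60. ]
```

```bash
python3 go.py 551.6 -213.4 85 187.95
```

```text
t 5.7167 pos [ 508.9 -167.8  239.4] yaw -172.63 tilt 0.12 j7 2.03 op 0.032 F [ 0.   0.2 -1.3]
delta [-0.0368 -0.0508  0.1543] turn rad -0.0101
```

Emit:
play_rows(deltas=[0,-0.012,-0.017,0.01,-0.01,0,-0.024,-0.034,0.03,-0.01,0,-0.037,-0.051,0.06,-0.01,0,-0.037,-0.051,0.09,-0.01,0,-0.037,-0.051,0.12,-0.01,0,-0.037,-0.051,0.154,-0.01,0,-0.037,-0.051,0.154,-0.01,0,-0.037,-0.051,0.154,-0.01])

```text
time_s: 6.38
tool_pos: [0.5518, -0.2112, 0.0851]
orientation: [-0.071, 0.997, 0.001, -0.002]
force: [0.9, -1.1, -0.3]
opening: 0.0318
```

```bash
python3 go.py 551.6 -213.4 48.5 187.95; python3 - <<'E'
from h import *
for n in("side","wrist"): cv2.imwrite(f"pics/{n}4.png",env.read_camera(n))
im=cv2.imread("pics/side4.png");cv2.imwrite("pics/s4c.png",cv2.resize(im[180:330,240:400],None,fx=4,fy=4,interpolation=cv2.INTER_CUBIC))
E
```

```text
t 6.3833 pos [ 551.8 -211.2   85.1] yaw -171.82 tilt 0.28 j7 2.24 op 0.0318 F [ 0.9 -1.1 -0.3]
delta [ 0.0003 -0.0022  0.0366] turn rad 0.0039
```

View pics/s4c.png

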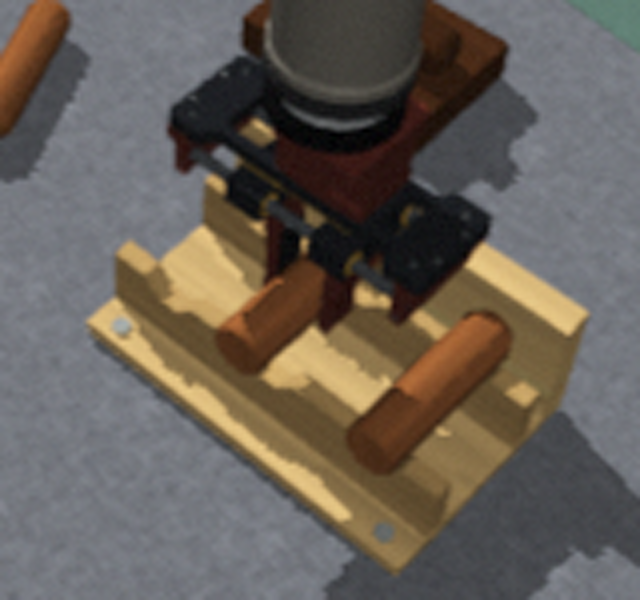

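View pics/wrist4.png

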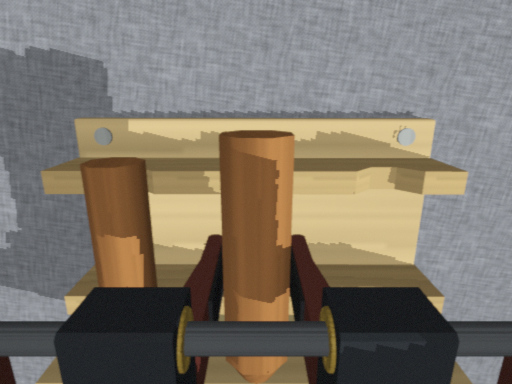

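Emit:
play_rows(deltas=[0,0,-0.0015,0.012,0.004,0,0,-0.0015,0.022,0.004,0,0,-0.0015,0.03,0.004,0,0,-0.0015,0.034,0.004,0,0,-0.0015,0.037,0.004,0,0,-0.0015,0.037,0.004])

```text
time_s: 6.98
tool_pos: [0.5528, -0.2147, 0.0489]
orientation: [-0.068, 0.998, 0.0, -0.001]
force: [-0.7, -0.2, -0.3]
opening: 0.0314
```

```bash
python3 go.py 551.6 -213.4 48 187.95
```

```text
t 6.9833 pos [ 552.8 -214.7   48.9] yaw -172.15 tilt 0.07 j7 2.26 op 0.0314 F [-0.7 -0.2 -0.3]
delta [0.001  0.0015 0.0009] turn rad -0.0018
```

Emit:
play_rows(deltas=[0,-0.004,0.0,0,0,0,-0.008,0,0,0,0,-0.012,0,0,0,0,-0.014,0,0,0,0,-0.014,0,0,0])

```text
time_s: 7.4
tool_pos: [0.5682, -0.2126, 0.0499]
orientation: [-0.069, 0.998, -0.0, 0.0]
force: [0.5, 0.5, -1.5]
opening: 0.0318
```

Emit:
play_rows(deltas=[0,-0.002,0.0,0,0,0,-0.004,0,0,0,0,-0.004,0,0,0])

```text
time_s: 7.65
tool_pos: [0.5712, -0.2123, 0.0496]
orientation: [-0.069, 0.998, 0.0, -0.0]
force: [-0.3, 0.4, -0.7]
opening: 0.0317
```

```bash
python3 go.py 573.4 -210.4 48 187.95; python3 - <<'E'
from h import *
for n in("side","wrist"): cv2.imwrite(f"pics/{n}5.png",env.read_camera(n))
im=cv2.imread("pics/side5.png");cv2.imwrite("pics/s5c.png",cv2.resize(im[180:330,240:400],None,fx=4,fy=4,interpolation=cv2.INTER_CUBIC))
E
```

```text
t 7.65 pos [ 571.2 -212.3   49.6] yaw -172.13 tilt 0.01 j7 2.25 op 0.0317 F [-0.3  0.4 -0.7]
delta [-0.0024  0.0016  0.0016] turn rad -0.0014
```

View pics/s5c.png

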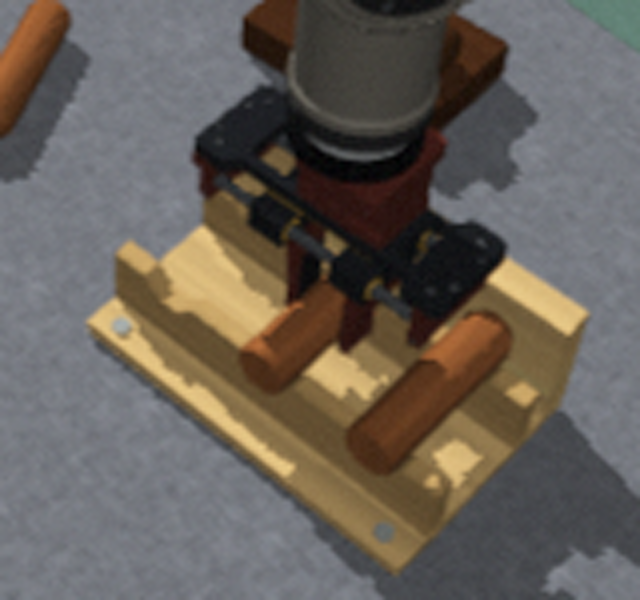

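View pics/wrist5.png

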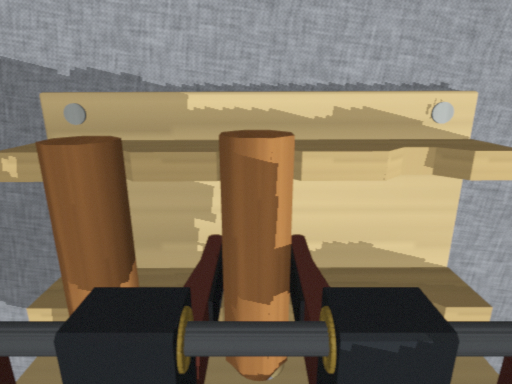

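Emit:
play_rows(deltas=[0,-0.001,0.0,0.001,0,0,-0.003,0,0.001,0,0,-0.004,0,0.001,0,0,-0.004,0,0.001,0])

```text
time_s: 8.08
tool_pos: [0.5739, -0.2111, 0.048]
orientation: [-0.069, 0.998, 0.001, -0.001]
force: [-4.0, 2.2, 0.3]
opening: 0.0317
```

Emit:
play_rows(deltas=[0,-0.002,0.0,0,0,0,-0.003,0,0,0,0,-0.003,0,0,0])

```text
time_s: 8.33
tool_pos: [0.5746, -0.2108, 0.0478]
orientation: [-0.068, 0.998, 0.001, -0.003]
force: [-9.6, 2.2, 3.1]
opening: 0.0317
```

Emit:
play_rows(deltas=[0.55,0,0,0,0,0.55,0,0,0,0,0.55,0,0,0,0,0.55,0,0,0,0])

```text
time_s: 8.67
tool_pos: [0.5791, -0.2117, 0.0491]
orientation: [-0.069, 0.998, -0.0, 0.001]
force: [0.7, -0.4, -0.6]
opening: 0.0482
```

Emit:
play_rows(deltas=[0.55,0,0,-0.02,0,0.55,0,0,-0.06,0,0.55,0,0,-0.1,0,0.55,0,0,-0.14,0,0.55,0,0,-0.17,0,0.55,0,0,-0.19,0,0.55,0,0,-0.19,0])

```text
time_s: 9.25
tool_pos: [0.5809, -0.2127, 0.2442]
orientation: [-0.068, 0.998, -0.001, 0.005]
force: [0.6, -0.0, 1.0]
opening: 0.0486
```

```bash
python3 go.py 562 104 200 31.6; python3 - <<'E'
from h import *
import pickle
pickle.dump(env.get_state(),open("w6.pkl","wb"))
for n in("wrist",): cv2.imwrite(f"pics/{n}6.png",env.read_camera(n))
E
```

```text
t 9.25 pos [ 580.9 -212.7  244.2] yaw -172.15 tilt 0.56 j7 2.14 op 0.0486 F [ 0.6 -0.   1. ]
delta [-0.0241  0.3165  0.0434] turn rad 2.727
```

View pics/wrist6.png

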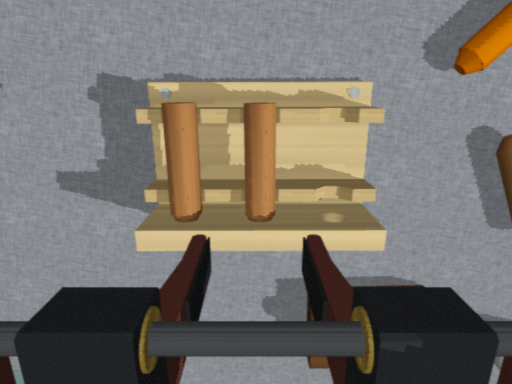

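Peg A lies like peg 3: both butts are at row 103 in the wrist view and the noses are hidden in the board. Now the second peg.

Emit:
play_rows(deltas=[1,-0.003,0.038,0,-0.05,1,-0.006,0.076,0,-0.1,1,-0.01,0.114,0,-0.15,1,-0.013,0.152,0,-0.2,1,-0.016,0.19,0,-0.26,1,-0.019,0.228,0.02,-0.31,1,-0.022,0.266,0.04,-0.36,1,-0.025,0.304,0.06,-0.41])

```text
time_s: 9.97
tool_pos: [0.5605, 0.0914, 0.1788]
orientation: [-0.271, 0.962, 0.0, -0.0]
force: [0.5, -0.2, 0.3]
opening: 0.0875
```

Emit:
play_rows(deltas=[1,0,0.01,0.02,0,1,0,0.01,0.03,0,1,0,0.01,0.03,0])

```text
time_s: 10.22
tool_pos: [0.5539, 0.0975, 0.1473]
orientation: [-0.271, 0.963, -0.0, -0.003]
force: [-0.0, -0.3, -0.0]
opening: 0.0879
```

```bash
python3 go.py 564 104.6 5 211.6; python3 - <<'E'
from pegs import *
st=env.get_state(); im=env.read_camera("wrist"); cv2.imwrite("pics/w7.png",im); pickle.dump(st,open("w7.pkl","wb")); find(im,cam("wrist",st))
E
```

```text
t 10.2167 pos [553.9  97.5 147.3] yaw -148.6 tilt 0.35 j7 1.96 op 0.0879 F [-0.  -0.3 -0. ]
delta [-0.0132  0.0007  0.1422] turn rad -0.0034
px [247. 154.] centre mm 531.2 74.2 LxW 48.6 16.8 yaw 21.6
px [ 19. 280.] centre mm 746.3 -49.8 LxW 51.5 19.7 yaw 121.3
```

View pics/w7.png

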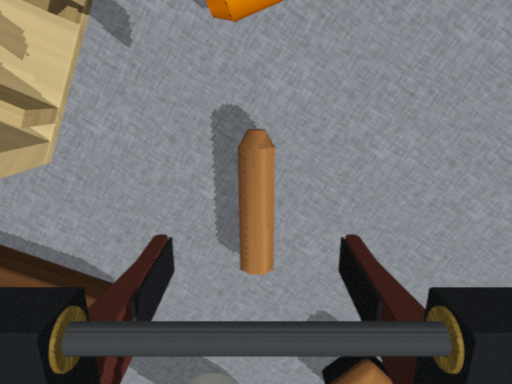

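```bash
python3 - <<'E'
from h import *
import pickle
st=pickle.load(open("w7.pkl","rb")); C=cam("wrist",st); A=R.from_quat(st["orientation"]).as_matrix()
im=cv2.imread("pics/w7.png"); hsv=cv2.cvtColor(im,cv2.COLOR_BGR2HSV); m=cv2.inRange(hsv,(5,100,40),(16,230,255))
m[:120]=0;m[285:]=0;m[:,:225]=0;m[:,290:]=0
ys,xs=np.where(m); print(ys.min(),ys.max(),[ (y,xs[ys==y].mean()) for y in (150,200,250)])
a=onz(C,(xs[ys==ys.min()].mean(),ys.min()-.5),.02); b=onz(C,(xs[ys==ys.max()].mean(),ys.max()+.5),.030)
print(a*1000,b*1000,np.linalg.norm((a-b)[:2]),(A.T@((a+b)/2-st["tool_pos"])))
p,q=[onz(C,(xs[ys==y].mean(),y),.024) for y in(150,250)]; d=p-q; print(np.degrees(np.arctan2(d[1],d[0])))
print([(A.T@(k-st["tool_pos"])).round(4) for k in (p,q)])
E
```

```text
129 273 [(150, np.float64(256.0)), (200, np.float64(256.0)), (250, np.float64(256.5))]
[507.20263757  68.16045703  20.        ] [618.32983623 138.29185668  30.        ] 0.13140649717051348 [-0.01129441  0.00015153  0.12224905]
-148.40949030416556
[array([0.0368, 0.0004, 0.1235]), array([-0.056 ,  0.0007,  0.123 ])]
```

Emit:
play_rows(deltas=[1,-0.004,0.0,0.035,-0.003,1,-0.008,0,0.07,-0.003,1,-0.0115,0.0003,0.1,-0.003,1,-0.0115,0.0003,0.125,-0.003,1,-0.0115,0.0003,0.138,-0.003,1,-0.0115,0.0003,0.1425,-0.003,1,-0.0115,0.0003,0.1425,-0.003,1,-0.0115,0.0003,0.1425,-0.003])

```text
time_s: 10.93
tool_pos: [0.5672, 0.1036, 0.0095]
orientation: [-0.271, 0.963, -0.0, 0.001]
force: [0.2, 0.4, 0.5]
opening: 0.088
```

```bash
python3 go.py 564 104.6 5 211.6
```

```text
t 10.9333 pos [567.2 103.6   9.5] yaw -148.55 tilt 0.12 j7 2.02 op 0.088 F [0.2 0.4 0.5]
delta [0.0022 0.0025 0.0045] turn rad -0.0026
```

Emit:
play_rows(deltas=[1,0.002,0.001,0.003,0,1,0.002,0.001,0.005,0,0.6,0.002,0.001,0.005,0,0.3,0.002,0.001,0.005,0,0,0.002,0.001,0.005,0,0,0.002,0.001,0.005,0,0,0.002,0.001,0.005,0,0,0.002,0.001,0.005,0], grip_force=25)

```text
time_s: 11.6
tool_pos: [0.5637, 0.1042, 0.0031]
orientation: [-0.272, 0.962, 0.0, 0.0]
force: [0.6, -0.3, 0.2]
opening: 0.0517
```

Emit:
play_rows(deltas=[0,0,0,0,0,0,0,0,0,0,0,0,0,0,0,0,0,0,0,0,0,0,0,0,0])

```text
time_s: 12.02
tool_pos: [0.5637, 0.1041, 0.003]
orientation: [-0.272, 0.962, -0.0, -0.0]
force: [0.4, 0.5, 0.1]
opening: 0.0313
```

```bash
python3 go.py 564 104.6 5 211.6
```

```text
t 12.0167 pos [563.7 104.1   3. ] yaw -148.48 tilt 0.0 j7 2.03 op 0.0313 F [0.4 0.5 0.1]
delta [-0.0006  0.0003 -0.002 ] turn rad -0.0014
```

Emit:
play_rows(deltas=[0,0,0,-0.04,0,0,0,0,-0.08,0.05,0,0,0,-0.12,0.17,0,0,0,-0.16,0.29,0,0,0,-0.2,0.41,0,0,0,-0.21,0.53,0,0,0,-0.21,0.65,0,0,0,-0.21,0.77])

```text
time_s: 12.68
tool_pos: [0.5641, 0.1043, 0.2145]
orientation: [0.113, 0.994, 0.001, 0.001]
force: [-0.7, -0.6, -1.4]
opening: 0.0318
```

```bash
python3 go.py 520 -100 210 8
```

```text
t 12.6833 pos [564.1 104.3 214.5] yaw 167.07 tilt 0.15 j7 1.24 op 0.0318 F [-0.7 -0.6 -1.4]
delta [-0.0027 -0.209   0.0041] turn rad 2.7763
```

Emit:
play_rows(deltas=[0,0,-0.015,0,0.12,0,0,-0.03,0,0.24,0,0,-0.045,0,0.36,0,0,-0.06,0,0.48,0,0,-0.075,0,0.6,0,0,-0.09,0,0.72,0,0,-0.105,0,0.84,0,0,-0.12,0,0.96])

```text
time_s: 13.35
tool_pos: [0.5369, -0.0136, 0.2129]
orientation: [0.559, 0.829, -0.0, -0.0]
force: [0.3, 0.1, -1.0]
opening: 0.0318
```

Emit:
play_rows(deltas=[0,0,0,0,0.12,0,0,0,0,0.24,0,0,0,0,0.36,0,0,0,0,0.48,0,0,0,0,0.6,0,0,0,0,0.72,0,0,0,0,0.84,0,0,0,0,0.96])

```text
time_s: 14.02
tool_pos: [0.5372, -0.0129, 0.2129]
orientation: [0.879, 0.478, -0.0, -0.0]
force: [-0.2, 0.3, -1.2]
opening: 0.0317
```

```bash
python3 go.py 540.5 -134.2 180 7.95
```

```text
t 14.0167 pos [537.2 -12.9 212.9] yaw 57.06 tilt 0.03 j7 -0.27 op 0.0317 F [-0.2  0.3 -1.2]
delta [-0.1     0.0688  0.0329] turn rad 0.8572
```

Emit:
play_rows(deltas=[0,-0.014,0.01,0,0.12,0,-0.029,0.02,0,0.24,0,-0.043,0.03,0,0.36,0,-0.057,0.04,0,0.48,0,-0.072,0.05,0.01,0.6,0,-0.086,0.06,0.02,0.72,0,-0.1,0.069,0.03,0.84,0,-0.1,0.069,0.033,0.857])

```text
time_s: 14.68
tool_pos: [0.5403, -0.1374, 0.1789]
orientation: [0.998, 0.068, -0.001, 0.001]
force: [-0.3, -0.2, -0.1]
opening: 0.0317
```

Emit:
play_rows(deltas=[0,0,0,0.03,0,0,0,0,0.06,0,0,0,0,0.09,0,0,0,0,0.095,0,0,0,0,0.095,0,0,0,0,0.095,0])

```text
time_s: 15.18
tool_pos: [0.5423, -0.1344, 0.0861]
orientation: [0.997, 0.073, 0.0, 0.0]
force: [1.2, 0.5, -0.9]
opening: 0.0317
```

```bash
python3 go.py 540.5 -134.2 48 7.95; python3 - <<'E'
from h import *
for n in("side","top"): cv2.imwrite(f"pics/{n}8.png",env.read_camera(n))
im=cv2.imread("pics/side8.png");cv2.imwrite("pics/s8c.png",cv2.resize(im[180:330,240:400],None,fx=4,fy=4,interpolation=cv2.INTER_CUBIC))
E
```

```text
t 15.1833 pos [ 542.3 -134.4   86.1] yaw 8.35 tilt 0.04 j7 -0.6 op 0.0317 F [ 1.2  0.5 -0.9]
delta [-0.0018 -0.0005  0.0381] turn rad 0.007
```

View pics/s8c.png

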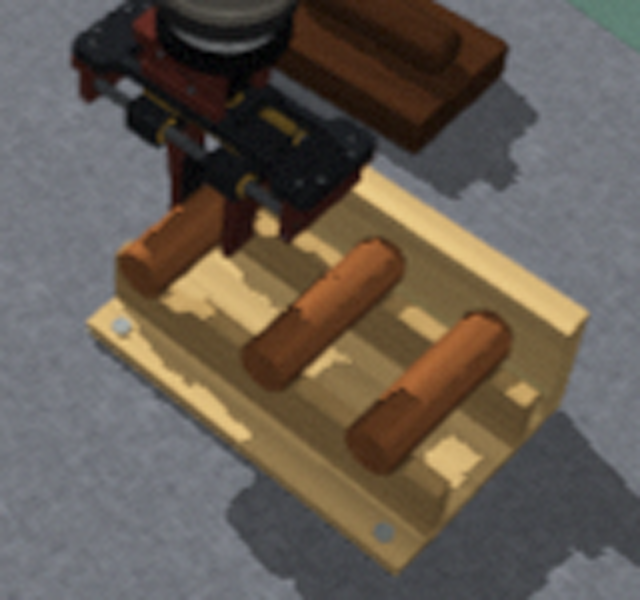

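Emit:
play_rows(deltas=[0,-0.001,0,0.012,0.006,0,-0.001,0,0.024,0.006,0,-0.001,0,0.032,0.006,0,-0.001,0,0.036,0.006,0,-0.001,0,0.038,0.006,0,-0.001,0,0.038,0.006])

```text
time_s: 15.78
tool_pos: [0.5399, -0.1342, 0.047]
orientation: [0.998, 0.069, -0.001, -0.001]
force: [-2.8, 2.3, 5.2]
opening: 0.0316
```

```bash
python3 go.py 562.3 -131.2 47 7.95
```

```text
t 15.7833 pos [ 539.9 -134.2   47. ] yaw 7.93 tilt 0.16 j7 -0.56 op 0.0316 F [-2.8  2.3  5.2]
delta [ 0.0226  0.0001 -0.    ] turn rad -0.0004
```

Contact on the notch bottoms (5 N). I'll lift 0.5 mm and slide in.

Emit:
play_rows(deltas=[0,0.004,0.0,-0.0007,0,0,0.008,0,-0.0007,0,0,0.012,0,-0.0007,0,0,0.016,0,-0.0007,0,0,0.018,0,-0.0007,0,0,0.018,0,-0.0007,0])

```text
time_s: 16.28
tool_pos: [0.5593, -0.1319, 0.0477]
orientation: [0.998, 0.07, 0.0, 0.0]
force: [-0.7, 0.3, -0.3]
opening: 0.0317
```

Emit:
play_rows(deltas=[0,0.002,0.0,0,0,0,0.004,0,0,0,0,0.004,0,0,0])

```text
time_s: 16.53
tool_pos: [0.5629, -0.1314, 0.0477]
orientation: [0.998, 0.069, 0.0, 0.0]
force: [0.4, 0.6, -0.9]
opening: 0.0317
```

```bash
python3 go.py 562.3 -131.2 47 7.95
```

```text
t 16.5333 pos [ 562.9 -131.4   47.7] yaw 7.96 tilt 0.01 j7 -0.59 op 0.0317 F [ 0.4  0.6 -0.9]
delta [-0.0005 -0.0003  0.0007] turn rad 0.0003
```

Emit:
play_rows(deltas=[0,0.001,0.0,0,0,0,0.003,0,0,0,0,0.003,0,0,0])

```text
time_s: 16.78
tool_pos: [0.5644, -0.1311, 0.0474]
orientation: [0.998, 0.069, -0.001, -0.0]
force: [-3.3, 0.4, -1.6]
opening: 0.0315
```

Emit:
play_rows(deltas=[0,0.001,0.0,0,0,0,0.003,0,0,0,0,0.003,0,0,0])

```text
time_s: 17.03
tool_pos: [0.5648, -0.131, 0.0471]
orientation: [0.998, 0.069, -0.003, -0.001]
force: [-11.0, 0.1, 4.3]
opening: 0.0314
```

Emit:
play_rows(deltas=[0.55,0,0,0,0,0.55,0,0,0,0,0.55,0,0,0,0,0.55,0,0,0,0,0.55,0,0,0,0])

```text
time_s: 17.45
tool_pos: [0.5691, -0.1306, 0.048]
orientation: [0.998, 0.07, 0.0, 0.0]
force: [0.1, -0.1, 0.1]
opening: 0.0481
```

Emit:
play_rows(deltas=[0.55,0,0,-0.02,0,0.55,0,0,-0.06,0,0.55,0,0,-0.1,0,0.55,0,0,-0.14,0,0.55,-0.03,0,-0.17,0,0.55,-0.06,0,-0.2,0,0.55,-0.09,0,-0.2,0,0.55,-0.12,0,-0.2,0])

```text
time_s: 18.12
tool_pos: [0.4494, -0.1483, 0.2489]
orientation: [0.998, 0.069, 0.001, 0.0]
force: [0.7, 0.1, 0.8]
opening: 0.0485
```

Emit:
play_rows(deltas=[0.55,-0.03,-0.04,0,0,0.55,-0.03,-0.08,0,0,0.55,-0.03,-0.12,0,0,0.55,-0.03,-0.16,0,0,0.55,-0.03,-0.2,0,0,0.55,-0.03,-0.2,0,0,0.55,-0.03,-0.2,0,0])

```text
time_s: 18.7
tool_pos: [0.3913, 0.05, 0.2483]
orientation: [0.998, 0.071, 0.001, -0.002]
force: [1.0, 0.1, -0.7]
opening: 0.0485
```

```bash
python3 go.py 500 0 200 8; python3 - <<'E'
from h import *
import pickle
pickle.dump(env.get_state(),open("w9.pkl","wb"))
for n in("side","top","wrist"): cv2.imwrite(f"pics/{n}9.png",env.read_camera(n))
s=cv2.imread("pics/side9.png")[190:340,240:400];t=cv2.imread("pics/top9.png")[135:235,280:390]
cv2.imwrite("pics/s9c.png",cv2.resize(s,None,fx=4,fy=4,interpolation=cv2.INTER_CUBIC))
cv2.imwrite("pics/t9c.png",cv2.resize(t,None,fx=6,fy=6,interpolation=cv2.INTER_CUBIC))
E
```

```text
t 18.7 pos [391.3  50.  248.3] yaw 8.1 tilt 0.24 j7 -1.84 op 0.0485 F [ 1.   0.1 -0.7]
delta [0.1005 0.065  0.0482] turn rad 0.0017
```

View pics/s9c.png

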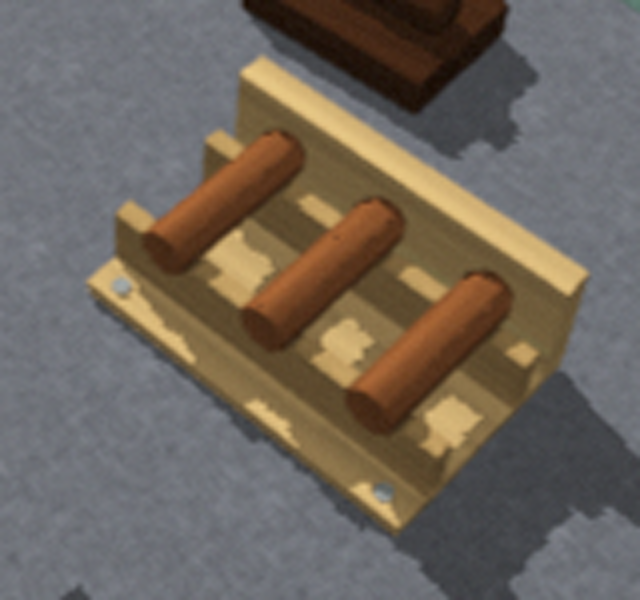

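View pics/t9c.png

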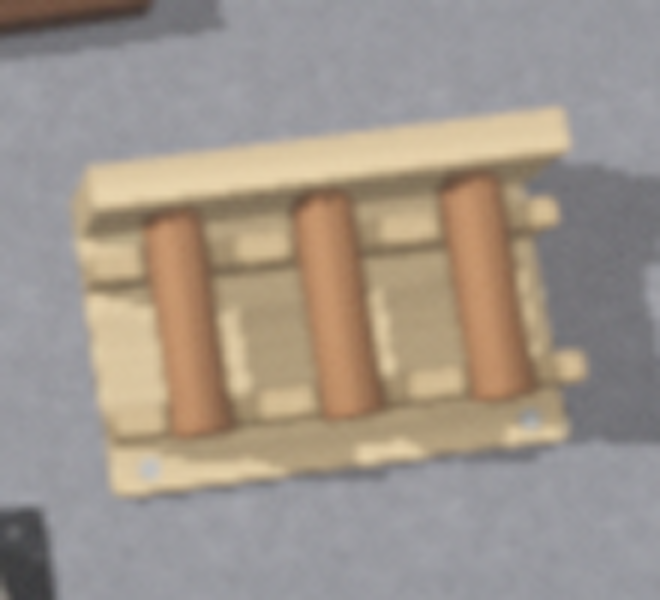

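All three pegs are parallel with their butts in one line: in the top crop at about (203,435), (350,418) and (502,400), even steps of 17–18 px. The arm is clear, so I'll hand in.

Emit:
play_rows(deltas=[0.55,0,0,0,0,0.55,0,0,0,0])

```text
time_s: 19.02
tool_pos: [0.3925, 0.0453, 0.2477]
orientation: [0.998, 0.068, -0.0, -0.0]
force: [0.3, -0.6, -1.0]
opening: 0.0484
```

```bash
python3 -c "
from workcell import env
print(env.close_job())"
```

```text
the job is handed in; nothing more can be done
None
```

I racked both loose pegs nose first, one in the middle place and one in the first place, and handed the job in at 19 s; no verdict was reported. The wrist camera showed which end of each peg was bevelled. I turned each peg nose-on to its bore before laying it in the notches, so neither had to be turned after trying the bore.

- **Feel in the bore:** each peg slid past the point where a square end would have stopped. They seated firmly at about 10–11 N, with the tool at about 15 mm (middle place) and 16.5 mm (first place) along the rack. Fully home is 14 mm and a square end stops at about 5 mm; the 1–2 mm over is within the uncertainty of where I gripped the pegs.
- **Final pictures:** in the side and top views all three pegs lie parallel with their butts in one evenly stepped line. The gripper was open and clear of everything.
- **Not measured:** I did not re-measure the print block, brush and jar after the moves. The moves near them stayed above them and no unexpected force showed. None of my checks failed or disagreed.

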